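Bring a relief panel to hand at the edge of the drying stand

TASK

I want to get my hands under the round rose panel without touching its brittle flower: push the little lidded tub in front of it sideways out of the way, leaving it standing on the drying stand, then slide the panel straight out over the far edge of the stand until its rim overhangs that edge by 40 mm, and leave it lying there. Only push, gently, with the fingertips: pick up or pinch nothing, do not touch the flower, do not let the panel bump the tub, and leave everything else where it is.

Things in the scene. Friction and masses are not known exactly. Their poses are not given: they have to be found in the camera images.
- stand: Fixed low wooden drying stand on the table, 250 mm deep (its x axis) by 520 mm wide (its y axis), flat top 60 mm above the table; a 15 mm board on two cheeks and a back rail, open below at the far side. Origin: centre of its footprint, on the table. Its x axis points away from the robot, turned by up to about 15 degrees, toward the far long edge; z is up.
- stand_edge (a point): Middle of the top of the stand's far long edge, 125 mm along the stand's +x from its centre, 60 mm above the table; same axes as the stand. The edge runs along its y axis; positive x is beyond the edge.
- panel: Loose cream round wooden panel, 130 mm diameter, 10 mm thick (the lower 7 mm at full diameter, then a 4 mm step in), with a modelled rose in its middle; lies flat on the stand, in its left or right half. Origin: centre of its underside; z up. About 0.2 kg; slides on dry wood when pushed at the rim with a few newtons. It overhangs by the amount that its farthest rim stands past the edge.
- relief: The brittle plaster rose and leaves fixed in the middle of the round panel, not to be touched: within 46 mm of the panel's axis, up to 21 mm above the panel's face. Origin: its centre, on the panel's face, 10 mm above the panel's underside.
- tub: Loose low white lidded plastic tub, 51 mm diameter, 41 mm tall, about 0.1 kg, standing on the stand between the round panel and the far edge. Origin: centre of its underside; z up. Slides upright when pushed low.
- square_panel: Bystander: loose square cream panel with two roses, 110 x 110 x 10 mm, 25 mm high with the roses, in the other half of the stand. Origin: centre of its underside.
- jar: Bystander: loose glass jar with a steel lid, 40 mm diameter, 62 mm tall, near the middle of the stand's near side. Origin: centre of its underside.
- nozzle: Bystander: loose steel piping nozzle, a cone 28 mm across the foot and 36 mm tall, standing in front of the square panel near the far edge. Origin: centre of its underside.
- knife: Bystander: loose palette knife with a wooden handle, 220 mm long, lying on the clear palette sheet at the left of the table. Origin: under the middle of its length.
- brush_pot: Bystander: white ceramic pot of brushes, 76 mm diameter, 105 mm tall, 235 mm with the brushes, on the table to the right of the stand. Origin: centre of its underside.
- spray: Bystander: spray bottle, 64 mm diameter, 188 mm tall, on the table to the right of the stand. Origin: centre of its underside.
- tape: Bystander: roll of masking tape, 100 mm diameter, 24 mm high, lying on the table to the left of the stand's far side. Origin: centre of its underside.
Things that resemble listed ones, but are neither listed nor needed, are in the scene too. What is shaped like the tub but black or green is not meant.

How it is judged:
By the outcome, as a careful person would: the job done as asked, in the order asked, and still so for the second after the job is handed in, with the robot touching nothing.
It also fails if it takes over 51 s, if anything falls off the work surface, if the arm or the gripper's body presses on something with over 40 N, if the wrist force passes 120 N, or if a joint passes its speed limit or range.

ROBOT

A 6-joint arm with a two-finger parallel gripper is mounted at the origin on the work surface. World frame = base frame: x ahead of the robot, y to its left, z up, the work surface at z = 0. Lengths are in m, angles in rad, forces in N, time in s.
With the tool pointing down it reaches from about 0.3 to 0.775 m from the base axis. Payload 14.6 kg.
Tool frame: the origin (TCP) lies where the fingers leave the gripper's body, on its centre line; the fingertips stand 97 mm ahead of it and the grasp point (between the pads) lies 78 mm ahead of it; z points along the fingers, y is the direction in which the jaws open and shut (so a half turn about z gives the same grasp; the last joint's range is limited). The gripper opens to 94 mm and grips with 3 to 60 N. Pads are 16 mm wide; open, the fingers measure 119 mm over their backs; the gripper's body (75 mm by 177 mm) begins 78 mm behind the grasp point.
Start: joints at [-1.358, 0.3, 1.521, -0, 1.321, -0.067], TCP at [0.152, -0.529, 0.303] pointing down, gripper open.
Joint ranges: [-3.03, 3.03], [-0.79, 2.21], [0.23, 2.52], [-1.04, 4.18], [0, 3.07], [-2.55, 2.55]. Speed limits (rad/s): [2.22, 2.22, 2.57, 3.14, 3.14, 3.14].

INTERFACE

Orientations are given as a unit quaternion [x, y, z, w].
In Python, from bench import observe, capture, camera_model, finish_job gives the robot as it stands.
- The arm moves only by the tool jog_arm, never from a script. Its argument "rows" is a list of rows, each an object of numbers: "dx", "dy", "dz": the shift along the tool's x, y, z in mm; "rx", "ry", "rz": the turn, a rotation vector about the tool's x, y, z in rad; "jaw": the opening in per cent of the stroke, from 0 (shut) to 100 (fully open). A call has 1 to 20 rows; each row shifts and turns the pose as measured when the row begins, along the tool's axes as they then stand; what a row does not reach is not made up. A row lasts 1/8 s, in which the tool goes at most 62.5 mm and 10.7 degrees, less where a joint would pass 70% of its speed; a pose out of reach is approached as far as the arm can. A call with a gripper value outside its range is refused whole. The fingers move at their own pace and stop on an object; "grip_force" is the grip in N (left out, the last holds). Time passes only in rows, so rows that do not move let the fingers close. It gives the time, the measured TCP pose, the force and the opening at its end, in the units of the state.
- observe(): the state, without advancing time (a new reading comes with each control period).
- capture(name): name is "side" or "top"; returns the picture (480x640x3 uint8, red, green, blue); there is no depth.
- camera_model(name): a dict with "fov_y" (degrees; the focal length in pixels is half the picture's height over the tangent of half this angle, whatever the lens; pixels are square), "cx", "cy" (the principal point, pixels), "extrinsics" (4x4, takes a point from camera to world coordinates). Camera axes: x right, y down, z forward; pixel columns grow to the right and rows downward; lengths in m; the calibration is good to about 2 mm. A picture is of the moment at which its call begins. camera_model takes no time and is no camera call.
- finish_job(): hands the job in, once; it reports no verdict.
The state is a dict: "time": time; "joint_positions": joint angles; "joint_vel": joint speeds; "joint_torque": joint torques, N m; "eef_pos": TCP position; "eef_rot": TCP orientation; "force": force on the tool from outside, world axes, zero at the start; "ft_torque": the same for the moment, N m; "gripper_width": opening from 0.0 (shut) to 1.0 (fully open).
Only numpy, scipy, OpenCV 4.12 (cv2) and the standard library are available. Lean on these libraries where they do the work, as an engineer would, in place of code of your own. Each camera call takes 0.05 s, during which the arm holds its last target. There are 200 camera calls.

## Working session

There is one attempt and no reset: what is moved stays moved. The work goes in short steps, Python scripts to look and compute and a tool call to move; the robot and the scene stay as the last step left them, time stands still between calls to the robot, and variables do not carry over. Pictures are saved under pics/ and viewed, about 8 in all and at most 12, crops included, and the job is handed in when it is done.

Besides the shell and the picture viewer there is one more tool, called after "Call:" as name(argument=value, ...), one argument or row to a line, values as JSON. jog_arm: Moves the arm, as the interface text tells. Its arguments: {"type":"object","properties":{"rows":{"type":"array"},"grip_force":{"type":"number"}},"required":["rows"]}

```bash
mkdir -p pics
python3 - <<'E'
from bench import *
import cv2,numpy as np
for n in("top","side"):
    cv2.imwrite(f"pics/{n}0.png",capture(n)[:,:,::-1]);m=camera_model(n);print(n,m["fov_y"],m["cx"],m["cy"],m.keys());print(np.round(m["extrinsics"],3))
s=observe();print(s["time"],s["eef_pos"],s["eef_rot"],s["gripper_width"])
E
```

```text
top 51.37985811342995 311.7894263887183 240.24481608169074 dict_keys(['fov_y', 'cx', 'cy', 'extrinsics'])
[[-0.005 -0.989  0.145  0.411]
 [-1.     0.007  0.011  0.01 ]
 [-0.012 -0.144 -0.989  1.242]
 [ 0.     0.     0.     1.   ]]
side 44.19764116342555 315.99434524471826 241.2650743254934 dict_keys(['fov_y', 'cx', 'cy', 'extrinsics'])
[[-0.973 -0.176  0.15   0.333]
 [-0.231  0.739 -0.633  1.007]
 [ 0.    -0.651 -0.759  1.279]
 [ 0.     0.     0.     1.   ]]
0.1 [ 0.15185959 -0.5284867   0.30218516] [ 9.90229823e-01  1.39444126e-01 -2.99216653e-05 -4.82575900e-04] 1.000545914282717
```

View pics/top0.png

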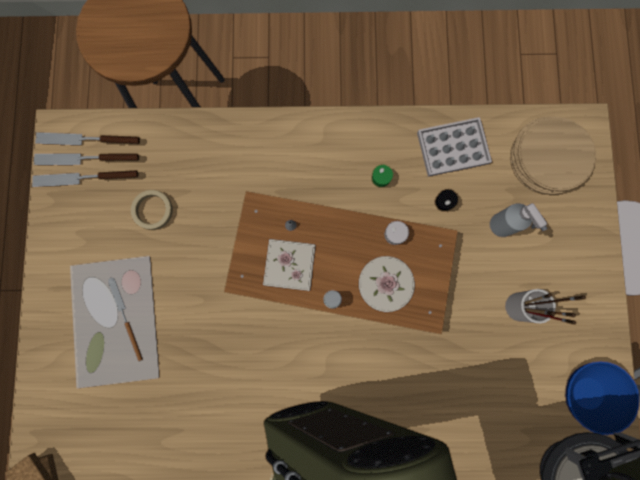

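View pics/side0.png

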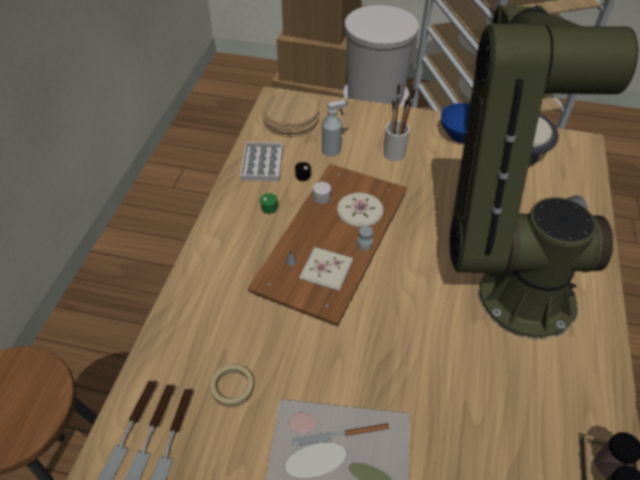

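The top picture (up is +x, left is +y) shows the round panel at about (387,284). The white tub is at (398,232), on the stand. These could be mistaken for the tub: the green one at (383,176), the black one at (447,200), the grey jar at (332,299) and the nozzle at (291,223). I choose the white one on the stand between the panel and the far edge, and check it in a close crop.

```bash
cat > h.py <<'E'
from bench import *
import cv2,numpy as np
def ray(n,u,v):
    m=camera_model(n);f=240/np.tan(np.radians(m["fov_y"]/2));E=np.array(m["extrinsics"])
    return E[:3,3],E[:3,:3]@np.array([(u-m["cx"])/f,(v-m["cy"])/f,1])
def pz(n,u,v,z):
    o,d=ray(n,u,v);return o+d*(z-o[2])/d[2]
def proj(n,p):
    m=camera_model(n);f=240/np.tan(np.radians(m["fov_y"]/2));E=np.array(m["extrinsics"])
    c=E[:3,:3].T@(np.array(p)-E[:3,3]);return np.array([m["cx"]+f*c[0]/c[2],m["cy"]+f*c[1]/c[2]])
E
python3 - <<'E'
from h import *
I=cv2.imread("pics/top0.png");c=cv2.resize(I[180:345,215:475],None,fx=3,fy=3,interpolation=cv2.INTER_CUBIC);cv2.imwrite("pics/crop0.png",c)
C=[(246,192),(462,231),(444,332),(225,292)]
P=[pz("top",*q,.06)for q in C];print(np.round(P,3));print([round(np.linalg.norm(P[i]-P[i-1]),4)for i in range(4)])
print(pz("top",387,284,.01+.06),pz("top",398,232,.1),pz("side",322,188,.1),pz("side",361,209,.07))
Q=[pz("side",*q,.06)for q in[(250,289),(333,168),(407,186),(337,323)]];print(np.round(Q,3))
E
```

```text
[[ 0.703  0.183  0.06 ]
 [ 0.603 -0.335  0.06 ]
 [ 0.366 -0.282  0.06 ]
 [ 0.461  0.23   0.06 ]]
[np.float64(0.2463), np.float64(0.5284), np.float64(0.2434), np.float64(0.5208)]
[ 0.47729103 -0.1515023   0.07      ] [ 0.59548275 -0.17602603  0.1       ] [ 0.59575969 -0.17356355  0.1       ] [ 0.47617637 -0.14665971  0.07      ]
[[ 0.7    0.185  0.06 ]
 [ 0.592 -0.306  0.06 ]
 [ 0.362 -0.28   0.06 ]
 [ 0.464  0.234  0.06 ]]
```

View pics/crop0.png

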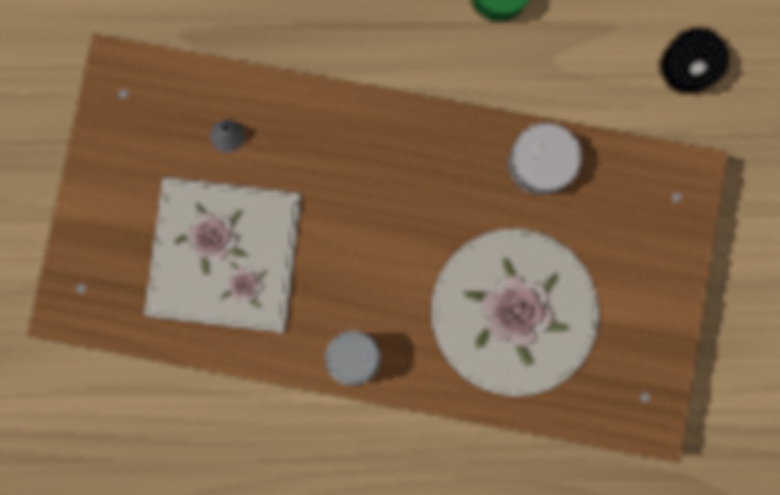

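The crop confirms the choice. The white lidded tub has its lid centre at crop (546,158), which is pixel (397,232.7). The round panel's centre is at crop (515,312), and the stand corners are sharp enough to fit.

```bash
cat >> h.py <<'E'
from scipy.optimize import least_squares
cc=np.array([(93,34),(728,152),(682,460),(28,334)])/3+[215,180]-1/3
W=np.array([pz("top",*q,.06)[:2]for q in cc])
L=np.array([[.125,.26],[.125,-.26],[-.125,-.26],[-.125,.26]])
def R(a):return np.array([[np.cos(a),-np.sin(a)],[np.sin(a),np.cos(a)]])
fit=least_squares(lambda p:(p[:2]+L@R(p[2]).T-W).ravel(),[.53,-.05,-.2])
sx,sy,sa=fit.x
def toS(p):return R(sa).T@(np.array(p)[:2]-[sx,sy])
def toW(q):return np.array([sx,sy])+R(sa)@np.array(q)
E
python3 - <<'E'
from h import *
print(fit.x,np.degrees(sa),np.round(fit.fun*1000,1))
def c(x,y):return(x/3+215-1/3,y/3+180-1/3)
for n,(x,y),z in[("panel",(515,312.5),.067),("tub",(546,158),.101),("jar",(352,358),.122),("sq",(222,255),.07),("nozzle",(229,134),.08)]:
    p=pz("top",*c(x,y),z);print(n,np.round(p,4),np.round(toS(p),4))
l=pz("top",*c(432,312),.067);r=pz("top",*c(598,312),.067);print("panel dia",np.linalg.norm(l-r))
l=pz("top",*c(511,158),.101);r=pz("top",*c(582,158),.101);print("tub dia",np.linalg.norm(l-r))
p=pz("side",322,188,.101);print("side tub",p,toS(p));p=pz("side",361,209.5,.067);print(p,toS(p))
E
```

```text
[ 0.53446606 -0.04628478 -0.19473081] -11.157253498000996 [ 1.7  0.3  1.9 -1.2 -2.   0.2 -1.6  0.7]
panel [ 0.4779 -0.1504  0.067 ] [-0.0354 -0.1131]
tub [ 0.5946 -0.1728  0.101 ] [ 0.0834 -0.1125]
jar [ 0.4417 -0.021   0.122 ] [-0.0959  0.0068]
sq [0.5242 0.0788 0.07  ] [-0.0343  0.1207]
nozzle [0.619  0.0728 0.08  ] [0.0599 0.1332]
panel dia 0.12958788038456984
tub dia 0.05460103934833659
side tub [ 0.59553686 -0.1725621   0.101     ] [ 0.08435151 -0.11207331]
[ 0.47617335 -0.14759824  0.067     ] [-0.03758657 -0.1106784 ]
```

Call:
jog_arm(
  rows=[
    {"rz":-0.183,"jaw":30},
    {"rz":-0.183},
    {"rz":-0.183},
    {"rz":-0.183},
    {"rz":-0.183},
    {"rz":-0.181},
    {"dx":38,"dy":11},
    {"dx":38,"dy":11},
    {"dx":38,"dy":11},
    {"dx":38,"dy":11},
    {"dx":38,"dy":11},
    {"dx":38,"dy":11},
    {"dx":38,"dy":11},
    {"dx":38,"dy":11},
  ],
)

```text
invalid input at $.rows[0]: expected keys dx, dy, dz, rx, ry, rz, jaw
```

```bash
cat >> h.py <<'E'
from scipy.spatial.transform import Rotation
def go(q,ztip,psi):
    "print tool-axis shift to stand point q, tip height ztip, and rz to yaw psi (shift in present axes)"
    s=observe();M=Rotation.from_quat(s["eef_rot"]).as_matrix();p=np.array(s["eef_pos"])
    t=np.append(toW(q),ztip+.097);now=np.arctan2(M[1,0],M[0,0])
    print("t",round(s["time"],2),"pos",np.round(p,4),"stand",np.round(toS(p),4),"tip",round(p[2]-.097,4),"psi",round(now,3),"w",round(s["gripper_width"],2),"F",np.round(s["force"],1))
    print("shift mm",np.round(M.T@(t-p)*1000,1),"rz",round(now-psi,3), "tilt",np.round(M[:,2],3))
E
python3 -c "
from h import *
go((.084,-.170),.13,sa+np.pi/2)"
```

```text
t 0.1 pos [ 0.1519 -0.5285  0.3022] stand [-0.2821 -0.5471] tip 0.2052 psi 0.28 w 1.0 F [ 0.   0.5 -0.4]
shift mm [ 497.9 -168.1   75.4] rz -1.096 tilt [-0.     0.001 -1.   ]
```

Every row needs all the keys.

Call:
jog_arm(
  rows=[
    {"dx":0,"dy":0,"dz":0,"rx":0,"ry":0,"rz":-0.183,"jaw":30},
    {"dx":0,"dy":0,"dz":0,"rx":0,"ry":0,"rz":-0.183,"jaw":30},
    {"dx":0,"dy":0,"dz":0,"rx":0,"ry":0,"rz":-0.183,"jaw":30},
    {"dx":0,"dy":0,"dz":0,"rx":0,"ry":0,"rz":-0.183,"jaw":30},
    {"dx":0,"dy":0,"dz":0,"rx":0,"ry":0,"rz":-0.183,"jaw":30},
    {"dx":0,"dy":0,"dz":0,"rx":0,"ry":0,"rz":-0.181,"jaw":30},
    {"dx":38,"dy":11,"dz":0,"rx":0,"ry":0,"rz":0,"jaw":30},
    {"dx":38,"dy":11,"dz":0,"rx":0,"ry":0,"rz":0,"jaw":30},
    {"dx":38,"dy":11,"dz":0,"rx":0,"ry":0,"rz":0,"jaw":30},
    {"dx":38,"dy":11,"dz":0,"rx":0,"ry":0,"rz":0,"jaw":30},
    {"dx":38,"dy":11,"dz":0,"rx":0,"ry":0,"rz":0,"jaw":30},
    {"dx":38,"dy":11,"dz":0,"rx":0,"ry":0,"rz":0,"jaw":30},
    {"dx":38,"dy":11,"dz":0,"rx":0,"ry":0,"rz":0,"jaw":30},
    {"dx":38,"dy":11,"dz":0,"rx":0,"ry":0,"rz":0,"jaw":30},
  ],
)

```text
time: 1.85
eef_pos: [0.2901, -0.2343, 0.2994]
eef_rot: [0.763, 0.646, 0.002, -0.004]
force: [0.3, -0.3, -0.1]
gripper_width: 0.298
```

```bash
python3 -c "
from h import *
go((.084,-.170),.13,sa+np.pi/2)"
```

```text
t 1.85 pos [ 0.2901 -0.2343  0.2994] stand [-0.2034 -0.2317] tip 0.2024 psi 1.405 w 0.3 F [ 0.3 -0.3 -0.1]
shift mm [ 52.9 289.3  71.7] rz 0.028 tilt [-0.003  0.009 -1.   ]
```

Call:
jog_arm(
  rows=[
    {"dx":7,"dy":41,"dz":0,"rx":0,"ry":0,"rz":0.004,"jaw":30},
    {"dx":7,"dy":41,"dz":0,"rx":0,"ry":0,"rz":0.004,"jaw":30},
    {"dx":7,"dy":41,"dz":0,"rx":0,"ry":0,"rz":0.004,"jaw":30},
    {"dx":7,"dy":41,"dz":10,"rx":0,"ry":0,"rz":0.004,"jaw":30},
    {"dx":7,"dy":41,"dz":15,"rx":0,"ry":0,"rz":0.004,"jaw":30},
    {"dx":7,"dy":41,"dz":20,"rx":0,"ry":0,"rz":0.004,"jaw":30},
    {"dx":7,"dy":41,"dz":20,"rx":0,"ry":0,"rz":0.004,"jaw":30},
    {"dx":0,"dy":0,"dz":0,"rx":0,"ry":0,"rz":0,"jaw":30},
  ],
)

```text
time: 2.85
eef_pos: [0.5907, -0.2323, 0.2295]
eef_rot: [0.772, 0.636, 0.001, -0.005]
force: [0.5, 0.6, 0.1]
gripper_width: 0.297
```

```bash
python3 -c "
from h import *
go((.084,-.170),.07,sa+np.pi/2)"
```

```text
t 2.85 pos [ 0.5907 -0.2323  0.2295] stand [ 0.0912 -0.1716] tip 0.1325 psi 1.379 w 0.3 F [0.5 0.6 0.1]
shift mm [ 1.1 -6.8 62.5] rz 0.003 tilt [-0.005  0.009 -1.   ]
```

Call:
jog_arm(
  rows=[
    {"dx":1,"dy":-7,"dz":0,"rx":0,"ry":0,"rz":0,"jaw":30},
    {"dx":0,"dy":0,"dz":20,"rx":0,"ry":0,"rz":0,"jaw":30},
    {"dx":0,"dy":0,"dz":20,"rx":0,"ry":0,"rz":0,"jaw":30},
    {"dx":0,"dy":0,"dz":17,"rx":0,"ry":0,"rz":0,"jaw":30},
    {"dx":0,"dy":0,"dz":5,"rx":0,"ry":0,"rz":0,"jaw":30},
    {"dx":0,"dy":0,"dz":0,"rx":0,"ry":0,"rz":0,"jaw":30},
  ],
)

```text
time: 3.6
eef_pos: [0.5798, -0.23, 0.1708]
eef_rot: [0.772, 0.635, 0.002, -0.003]
force: [-0.3, 0.1, 0.4]
gripper_width: 0.3
```

```bash
python3 -c "
from h import *
go((.084,-.03),.07,sa+np.pi/2)
a=capture('side')[150:250,250:430];a=cv2.resize(a,None,fx=3,fy=3,interpolation=cv2.INTER_CUBIC)
b=capture('top')[180:345,340:475];b=cv2.resize(b,None,fx=2,fy=2,interpolation=cv2.INTER_CUBIC)
c=np.zeros((630,540,3),np.uint8)[:600]*0;c=np.zeros((330,810,3),np.uint8);c[:300,:540]=a;c[:,540:]=b;c=cv2.resize(c,(780,318))
cv2.imwrite('pics/c1.png',c[:,:,::-1])"
```

```text
t 3.6 pos [ 0.5798 -0.23    0.1708] stand [ 0.08   -0.1715] tip 0.0738 psi 1.377 w 0.3 F [-0.3  0.1  0.4]
shift mm [141.5   4.1   4.8] rz 0.001 tilt [ 0.     0.007 -1.   ]
```

View pics/c1.png

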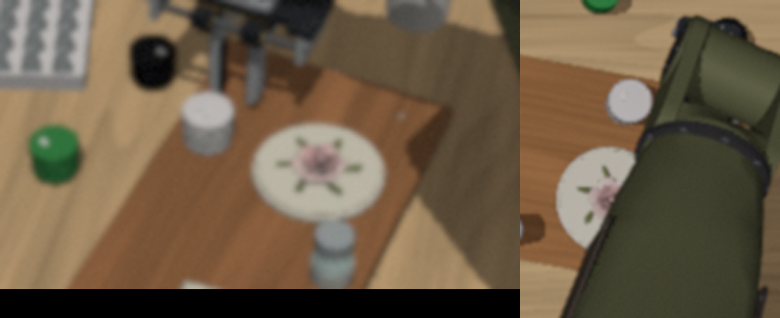

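Side view: the fingers stand behind the tub at crop (236,95), clear of the panel, and in line with the tub along the stand's y axis. I push gently.

Call:
jog_arm(
  rows=[
    {"dx":0,"dy":4,"dz":4,"rx":0,"ry":0,"rz":0,"jaw":30},
    {"dx":6,"dy":0,"dz":0,"rx":0,"ry":0,"rz":0,"jaw":30},
    {"dx":6,"dy":0,"dz":0,"rx":0,"ry":0,"rz":0,"jaw":30},
    {"dx":6,"dy":0,"dz":0,"rx":0,"ry":0,"rz":0,"jaw":30},
    {"dx":6,"dy":0,"dz":0,"rx":0,"ry":0,"rz":0,"jaw":30},
    {"dx":6,"dy":0,"dz":0,"rx":0,"ry":0,"rz":0,"jaw":30},
    {"dx":6,"dy":0,"dz":0,"rx":0,"ry":0,"rz":0,"jaw":30},
    {"dx":6,"dy":0,"dz":0,"rx":0,"ry":0,"rz":0,"jaw":30},
    {"dx":6,"dy":0,"dz":0,"rx":0,"ry":0,"rz":0,"jaw":30},
    {"dx":6,"dy":0,"dz":0,"rx":0,"ry":0,"rz":0,"jaw":30},
    {"dx":6,"dy":0,"dz":0,"rx":0,"ry":0,"rz":0,"jaw":30},
  ],
)

```text
time: 5.08
eef_pos: [0.5968, -0.1679, 0.1682]
eef_rot: [0.772, 0.636, 0.003, -0.002]
force: [0.3, -1.0, -0.8]
gripper_width: 0.301
```

```bash
python3 -c "
from h import *
go((.084,-.025),.07,sa+np.pi/2)
a=capture('side')[150:270,250:430];cv2.imwrite('pics/c2.png',cv2.resize(a,None,fx=3,fy=3,interpolation=cv2.INTER_CUBIC)[:,:,::-1])"
```

```text
t 5.08 pos [ 0.5968 -0.1679  0.1682] stand [ 0.0847 -0.1072] tip 0.0712 psi 1.377 w 0.3 F [ 0.3 -1.  -0.8]
shift mm [82.2 -0.6  1.7] rz 0.001 tilt [ 0.002  0.006 -1.   ]
```

View pics/c2.png

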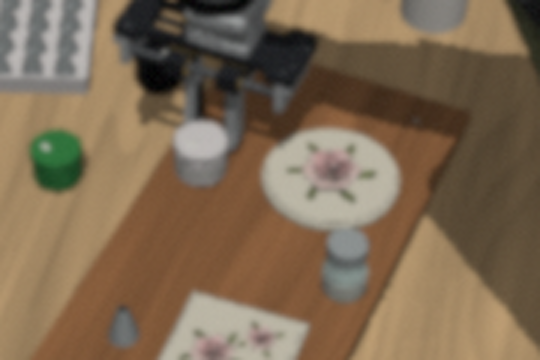

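The tub at crop (200,150) is upright and centred in the cradle, with about 1 N of force. I continue.

Call:
jog_arm(
  rows=[
    {"dx":7,"dy":0,"dz":0,"rx":0,"ry":0,"rz":0,"jaw":30},
    {"dx":7,"dy":0,"dz":0,"rx":0,"ry":0,"rz":0,"jaw":30},
    {"dx":7,"dy":0,"dz":0,"rx":0,"ry":0,"rz":0,"jaw":30},
    {"dx":7,"dy":0,"dz":0,"rx":0,"ry":0,"rz":0,"jaw":30},
    {"dx":7,"dy":0,"dz":0,"rx":0,"ry":0,"rz":0,"jaw":30},
    {"dx":7,"dy":0,"dz":0,"rx":0,"ry":0,"rz":0,"jaw":30},
    {"dx":7,"dy":0,"dz":0,"rx":0,"ry":0,"rz":0,"jaw":30},
    {"dx":7,"dy":0,"dz":0,"rx":0,"ry":0,"rz":0,"jaw":30},
    {"dx":7,"dy":0,"dz":0,"rx":0,"ry":0,"rz":0,"jaw":30},
    {"dx":7,"dy":0,"dz":0,"rx":0,"ry":0,"rz":0,"jaw":30},
    {"dx":7,"dy":0,"dz":0,"rx":0,"ry":0,"rz":0,"jaw":30},
    {"dx":5,"dy":0,"dz":0,"rx":0,"ry":0,"rz":0,"jaw":30},
    {"dx":3,"dy":0,"dz":0,"rx":0,"ry":0,"rz":0,"jaw":30},
    {"dx":0,"dy":0,"dz":0,"rx":0,"ry":0,"rz":0,"jaw":30},
  ],
)

```text
time: 6.88
eef_pos: [0.6144, -0.0776, 0.1688]
eef_rot: [0.772, 0.636, 0.003, -0.002]
force: [-0.6, -0.1, -0.3]
gripper_width: 0.305
```

```bash
python3 -c "
from h import *
go((.084,-.04),.07,sa+np.pi/2)"
```

```text
t 6.88 pos [ 0.6144 -0.0776  0.1688] stand [ 0.0845 -0.0153] tip 0.0718 psi 1.378 w 0.31 F [-0.6 -0.1 -0.3]
shift mm [-24.8  -0.6   1.6] rz 0.002 tilt [ 0.002  0.006 -1.   ]
```

Call:
jog_arm(
  rows=[
    {"dx":-12,"dy":0,"dz":0,"rx":0,"ry":0,"rz":0,"jaw":30},
    {"dx":-15,"dy":0,"dz":0,"rx":0,"ry":0,"rz":0,"jaw":30},
    {"dx":0,"dy":0,"dz":-25,"rx":0,"ry":0,"rz":0,"jaw":30},
    {"dx":0,"dy":0,"dz":-30,"rx":0,"ry":0,"rz":0,"jaw":30},
    {"dx":0,"dy":0,"dz":-30,"rx":0,"ry":0,"rz":0,"jaw":30},
    {"dx":0,"dy":0,"dz":0,"rx":0,"ry":0,"rz":0.18,"jaw":64},
    {"dx":0,"dy":0,"dz":0,"rx":0,"ry":0,"rz":0.18,"jaw":64},
    {"dx":0,"dy":0,"dz":0,"rx":0,"ry":0,"rz":0.18,"jaw":64},
    {"dx":0,"dy":0,"dz":0,"rx":0,"ry":0,"rz":0.18,"jaw":64},
    {"dx":0,"dy":0,"dz":0,"rx":0,"ry":0,"rz":0.18,"jaw":64},
    {"dx":0,"dy":0,"dz":0,"rx":0,"ry":0,"rz":0.18,"jaw":64},
    {"dx":0,"dy":0,"dz":0,"rx":0,"ry":0,"rz":0.18,"jaw":64},
    {"dx":0,"dy":0,"dz":0,"rx":0,"ry":0,"rz":0.18,"jaw":64},
    {"dx":0,"dy":0,"dz":0,"rx":0,"ry":0,"rz":0.13,"jaw":64},
  ],
)

```text
time: 8.62
eef_pos: [0.6052, -0.1222, 0.2568]
eef_rot: [0.992, -0.127, 0.001, -0.003]
force: [0.5, -0.1, -0.2]
gripper_width: 0.638
```

```bash
python3 -c "
from h import *
go((-.124,-.112),.15,sa)"
```

```text
t 8.62 pos [ 0.6052 -0.1222  0.2568] stand [ 0.0841 -0.0607] tip 0.1598 psi -0.255 w 0.64 F [ 0.5 -0.1 -0.2]
shift mm [-204.7   63.7    9.2] rz -0.06 tilt [ 0.002  0.005 -1.   ]
```

Call:
jog_arm(
  rows=[
    {"dx":-34,"dy":10.5,"dz":0,"rx":0,"ry":0,"rz":0,"jaw":64},
    {"dx":-34,"dy":10.5,"dz":0,"rx":0,"ry":0,"rz":0,"jaw":64},
    {"dx":-34,"dy":10.5,"dz":0,"rx":0,"ry":0,"rz":0,"jaw":64},
    {"dx":-34,"dy":10.5,"dz":0,"rx":0,"ry":0,"rz":0,"jaw":64},
    {"dx":-34,"dy":10.5,"dz":0,"rx":0,"ry":0,"rz":0,"jaw":64},
    {"dx":-34,"dy":10.5,"dz":0,"rx":0,"ry":0,"rz":0,"jaw":64},
    {"dx":0,"dy":0,"dz":0,"rx":0,"ry":0,"rz":-0.06,"jaw":64},
    {"dx":0,"dy":0,"dz":0,"rx":0,"ry":0,"rz":0,"jaw":64},
  ],
)

```text
time: 9.62
eef_pos: [0.3824, -0.1383, 0.2562]
eef_rot: [0.995, -0.102, 0.002, -0.002]
force: [0.7, -0.7, -0.2]
gripper_width: 0.64
```

```bash
python3 -c "
from h import *
go((-.125,-.112),.063,sa)"
```

```text
t 9.62 pos [ 0.3824 -0.1383  0.2562] stand [-0.1314 -0.1197] tip 0.1592 psi -0.204 w 0.64 F [ 0.7 -0.7 -0.2]
shift mm [ 6.  -7.3 96.2] rz -0.009 tilt [ 0.004  0.004 -1.   ]
```

Call:
jog_arm(
  rows=[
    {"dx":6,"dy":-7,"dz":0,"rx":0,"ry":0,"rz":-0.009,"jaw":64},
    {"dx":0,"dy":0,"dz":25,"rx":0,"ry":0,"rz":0,"jaw":64},
    {"dx":0,"dy":0,"dz":25,"rx":0,"ry":0,"rz":0,"jaw":64},
    {"dx":0,"dy":0,"dz":25,"rx":0,"ry":0,"rz":0,"jaw":64},
    {"dx":0,"dy":0,"dz":14,"rx":0,"ry":0,"rz":0,"jaw":64},
    {"dx":0,"dy":0,"dz":0,"rx":0,"ry":0,"rz":0,"jaw":64},
  ],
)

```text
time: 10.38
eef_pos: [0.3936, -0.1318, 0.1644]
eef_rot: [0.995, -0.099, 0.002, -0.002]
force: [-0.5, 1.2, 0.8]
gripper_width: 0.64
```

```bash
python3 -c "
from h import *
go((-.125,-.112),.0635,sa)
a=capture('side')[140:260,270:450];cv2.imwrite('pics/c3.png',cv2.resize(a,None,fx=4,fy=4,interpolation=cv2.INTER_CUBIC)[:,:,::-1])"
```

```text
t 10.38 pos [ 0.3936 -0.1318  0.1644] stand [-0.1217 -0.1112] tip 0.0674 psi -0.198 w 0.64 F [-0.5  1.2  0.8]
shift mm [-3.3  0.9  3.9] rz -0.003 tilt [ 0.005  0.004 -1.   ]
```

View pics/c3.png

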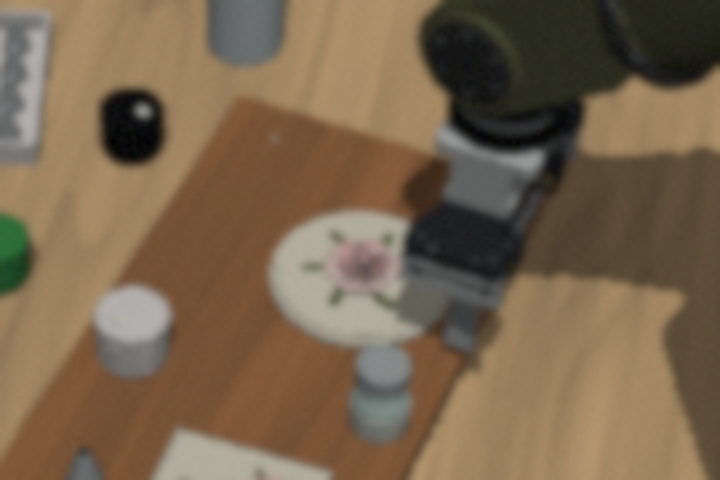

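Side view: the tub at crop (134,330) stands well clear. The left fingertip, at (462,335), is over the near edge behind the rim and away from the jar. I lower to rim height and start pushing.

Call:
jog_arm(
  rows=[
    {"dx":0,"dy":1,"dz":4,"rx":0,"ry":0,"rz":0,"jaw":64},
    {"dx":0,"dy":0,"dz":0,"rx":0,"ry":0,"rz":0,"jaw":64},
    {"dx":5,"dy":0,"dz":0,"rx":0,"ry":0,"rz":0,"jaw":64},
    {"dx":5,"dy":0,"dz":0,"rx":0,"ry":0,"rz":0,"jaw":64},
    {"dx":5,"dy":0,"dz":0,"rx":0,"ry":0,"rz":0,"jaw":64},
    {"dx":5,"dy":0,"dz":0,"rx":0,"ry":0,"rz":0,"jaw":64},
  ],
)

```text
time: 11.18
eef_pos: [0.4154, -0.1374, 0.1627]
eef_rot: [0.995, -0.099, 0.004, -0.001]
force: [-1.1, 0.5, 0.2]
gripper_width: 0.64
```

```bash
python3 -c "
from h import *
go((-.102,-.112),.063,sa)"
```

```text
t 11.18 pos [ 0.4154 -0.1374  0.1627] stand [-0.0992 -0.1124] tip 0.0657 psi -0.198 w 0.64 F [-1.1  0.5  0.2]
shift mm [-2.9 -0.4  2.7] rz -0.004 tilt [ 0.009  0.002 -1.   ]
```

Call:
jog_arm(
  rows=[
    {"dx":-5,"dy":0,"dz":0,"rx":0,"ry":-0.009,"rz":0,"jaw":64},
    {"dx":0,"dy":0,"dz":3,"rx":0,"ry":0,"rz":0,"jaw":64},
    {"dx":0,"dy":0,"dz":0,"rx":0,"ry":0,"rz":-0.004,"jaw":64},
  ],
)

```text
time: 11.55
eef_pos: [0.4102, -0.1363, 0.1593]
eef_rot: [0.995, -0.097, -0.001, -0.002]
force: [0.8, -0.4, 0.1]
gripper_width: 0.64
```

```bash
python3 -c "
from h import *
go((-.102,-.112),.063,sa)"
```

```text
t 11.55 pos [ 0.4102 -0.1363  0.1593] stand [-0.1045 -0.1123] tip 0.0623 psi -0.194 w 0.64 F [ 0.8 -0.4  0.1]
shift mm [ 2.5 -0.3 -0.7] rz 0.001 tilt [-0.001  0.004 -1.   ]
```

Call:
jog_arm(
  rows=[
    {"dx":5,"dy":0,"dz":0,"rx":0,"ry":0,"rz":0,"jaw":64},
    {"dx":5,"dy":0,"dz":0,"rx":0,"ry":0,"rz":0,"jaw":64},
    {"dx":5,"dy":0,"dz":0,"rx":0,"ry":0,"rz":0,"jaw":64},
    {"dx":5,"dy":0,"dz":0,"rx":0,"ry":0,"rz":0,"jaw":64},
    {"dx":5,"dy":0,"dz":0,"rx":0,"ry":0,"rz":0,"jaw":64},
    {"dx":5,"dy":0,"dz":0,"rx":0,"ry":0,"rz":0,"jaw":64},
  ],
)

```text
time: 12.3
eef_pos: [0.4414, -0.1424, 0.1592]
eef_rot: [0.995, -0.097, -0.001, -0.002]
force: [-1.3, 0.7, 1.4]
gripper_width: 0.636
```

```bash
python3 -c "
from h import *
go((.034,-.112),.063,sa)"
```

```text
t 12.3 pos [ 0.4414 -0.1424  0.1592] stand [-0.0727 -0.1123] tip 0.0622 psi -0.194 w 0.64 F [-1.3  0.7  1.4]
shift mm [106.7  -0.2  -1.1] rz 0.001 tilt [-0.002  0.004 -1.   ]
```

Call:
jog_arm(
  rows=[
    {"dx":5,"dy":0,"dz":0,"rx":0,"ry":0,"rz":0,"jaw":64},
    {"dx":5,"dy":0,"dz":0,"rx":0,"ry":0,"rz":0,"jaw":64},
    {"dx":5,"dy":0,"dz":0,"rx":0,"ry":0,"rz":0,"jaw":64},
    {"dx":5,"dy":0,"dz":0,"rx":0,"ry":0,"rz":0,"jaw":64},
    {"dx":5,"dy":0,"dz":0,"rx":0,"ry":0,"rz":0,"jaw":64},
    {"dx":5,"dy":0,"dz":0,"rx":0,"ry":0,"rz":0,"jaw":64},
    {"dx":5,"dy":0,"dz":0,"rx":0,"ry":0,"rz":0,"jaw":64},
    {"dx":5,"dy":0,"dz":0,"rx":0,"ry":0,"rz":0,"jaw":64},
  ],
)

```text
time: 13.3
eef_pos: [0.4835, -0.1507, 0.1591]
eef_rot: [0.995, -0.097, -0.001, -0.002]
force: [-1.7, 1.3, 1.7]
gripper_width: 0.641
```

```bash
python3 -c "
from h import *
go((.034,-.112),.063,sa)
a=capture('side')[140:260,270:450];cv2.imwrite('pics/c4.png',cv2.resize(a,None,fx=4,fy=4,interpolation=cv2.INTER_CUBIC)[:,:,::-1])"
```

```text
t 13.3 pos [ 0.4835 -0.1507  0.1591] stand [-0.0298 -0.1123] tip 0.0621 psi -0.194 w 0.64 F [-1.7  1.3  1.7]
shift mm [63.8 -0.2 -1.1] rz 0.001 tilt [-0.002  0.004 -1.   ]
```

View pics/c4.png

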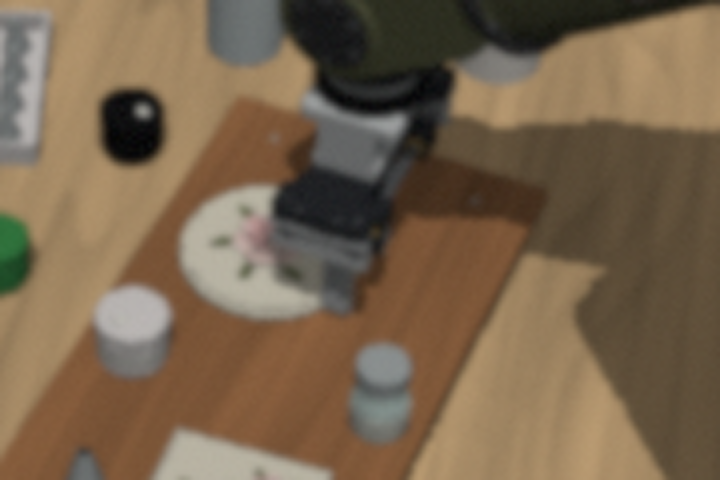

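The panel slides straight, and its left rim at crop (250,310) will pass to the right of the tub. I push about 52 mm more, then measure.

Call:
jog_arm(
  rows=[
    {"dx":5,"dy":0,"dz":0,"rx":0,"ry":0,"rz":0,"jaw":64},
    {"dx":5,"dy":0,"dz":0,"rx":0,"ry":0,"rz":0,"jaw":64},
    {"dx":5,"dy":0,"dz":0,"rx":0,"ry":0,"rz":0,"jaw":64},
    {"dx":5,"dy":0,"dz":0,"rx":0,"ry":0,"rz":0,"jaw":64},
    {"dx":5,"dy":0,"dz":0,"rx":0,"ry":0,"rz":0,"jaw":64},
    {"dx":5,"dy":0,"dz":0,"rx":0,"ry":0,"rz":0,"jaw":64},
    {"dx":5,"dy":0,"dz":0,"rx":0,"ry":0,"rz":0,"jaw":64},
    {"dx":5,"dy":0,"dz":0,"rx":0,"ry":0,"rz":0,"jaw":64},
    {"dx":4,"dy":0,"dz":0,"rx":0,"ry":0,"rz":0,"jaw":64},
    {"dx":0,"dy":0,"dz":0,"rx":0,"ry":0,"rz":0,"jaw":64},
  ],
)

```text
time: 14.6
eef_pos: [0.5303, -0.1599, 0.159]
eef_rot: [0.995, -0.097, -0.001, -0.002]
force: [-1.7, 0.6, -0.1]
gripper_width: 0.638
```

Run:
```python
from h import *
go((.034,-.112),.063,sa)
a=cv2.resize(capture('side')[140:240,270:390],None,fx=4,fy=4,interpolation=cv2.INTER_CUBIC)
b=cv2.resize(capture('top')[180:280,380:455] if 0 else capture('top')[180:280,350:430],None,fx=4,fy=4,interpolation=cv2.INTER_CUBIC)
cv2.imwrite('pics/c5.png',np.hstack([a,b])[:,:,::-1])
```

```text
t 14.6 pos [ 0.5303 -0.1599  0.159 ] stand [ 0.0179 -0.1123] tip 0.062 psi -0.194 w 0.64 F [-1.7  0.6 -0.1]
shift mm [16.1 -0.2 -1.1] rz 0.001 tilt [-0.001  0.004 -1.   ]
```

View pics/c5.png

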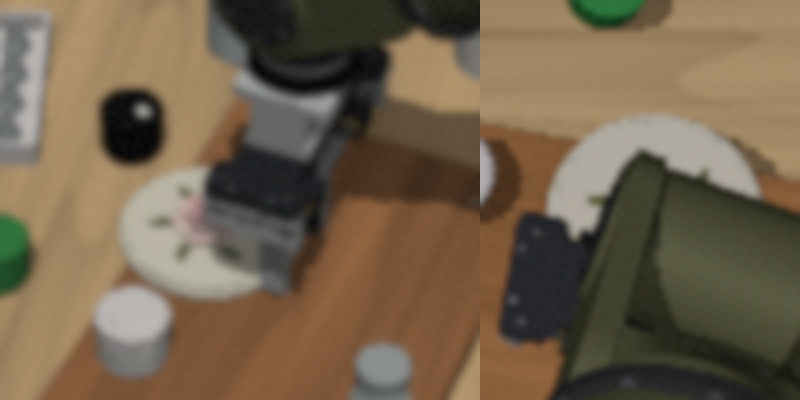

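Side view: the panel overhangs, its left rim is about 30 px clear of the tub, and the top view shows the far arc at crop (655,114). I measure the overhang by fitting the edge line and the known 65 mm circle.

```bash
cat > m.py <<'E'
from h import *
import sys
def arc(img,angs,c0):
    """subpixel rim points: max gradient along radial lines in stand frame around c0, then fit 65 mm circle"""
    g=cv2.cvtColor(img,cv2.COLOR_RGB2HSV)[:,:,1].astype(np.float32);P=[]
    for a in angs:
        d=np.array([np.cos(a),np.sin(a)]);r=np.arange(.050,.080,.0004)
        uv=np.array([proj("top",np.append(toW(c0+d*k),.067))for k in r],np.float32)
        v=cv2.GaussianBlur(cv2.remap(g,uv[:,:1],uv[:,1:],cv2.INTER_LINEAR),(1,9),2).ravel()
        P.append(c0+d*r[5+np.argmax(np.gradient(v)[5:-5])])
    P=np.array(P);f=least_squares(lambda p:np.hypot(*(P-p).T)-.065,c0,loss="soft_l1",f_scale=.001)
    return f.x,np.round(np.abs(f.fun)*1000,1)
def edge(img,ys,x0=.125):
    g=img.astype(np.float32);out=[]
    for y in ys:
        xs=np.arange(x0-.010,x0+.010,.0004);uv=np.array([proj("top",np.append(toW((k,y)),.06))for k in xs],np.float32)
        v=cv2.remap(g,uv[:,:1],uv[:,1:],cv2.INTER_LINEAR).reshape(-1,3);v=cv2.GaussianBlur(v,(1,9),2)
        out.append(xs[5+np.argmax(np.abs(np.gradient(v,axis=0)).sum(1)[5:-5])])
    return np.array(out)
E
python3 - <<'E'
from m import *
I0=cv2.imread("pics/top0.png")[:,:,::-1]
print("start panel",arc(I0,np.radians(np.arange(0,360,10)),np.array([-.036,-.112])))
e=edge(I0,np.arange(-.25,.25,.02));print("edge far",np.round(e*1000,1))
e=edge(I0,np.arange(-.25,.25,.02),-.125);print("edge near",np.round(e*1000,1))
I=capture("top");cv2.imwrite("pics/raw6.png",I[:,:,::-1])
for c in(.080,.090):
    c,r=arc(I,np.radians(np.arange(-50,61,5)),np.array([c,-.112]));print(c,r,"overhang",c[0]+.065-.125)
E
```

```text
start panel (array([-0.03482799, -0.11239903]), array([0.6, 1.1, 2. , 1. , 0.8, 1. , 0.8, 1. , 0.8, 0.6, 1.6, 1. , 1.1,
       1.3, 1. , 1. , 1. , 0.6, 1. , 1.3, 0.8, 1. , 0.8, 1.1, 1.3, 1. ,
       0.8, 0.6, 1.6, 0.6, 0.9, 1.1, 1.4, 1.4, 1.4, 1. ]))Traceback (most recent call last):
  File "<stdin>", line 4, in <module>
  File "m.py", line 16, in edge
    xs=np.arange(x0-.010,x0+.010,.0004);uv=np.array([proj("top",np.append(toW((k,y)),.06))for k in xs],np.float32)
                                                     ~~~~^^^^^^^^^^^^^^^^^^^^^^^^^^^^^^^^^
  File "h.py", line 9, in proj
    m=camera_model(n);f=240/np.tan(np.radians(m["fov_y"]/2));E=np.array(m["extrinsics"])
ValueError: time passes only in moves, steps and waits
```

```bash
sed -i 's/^import cv2,numpy as np$/import cv2,numpy as np,functools\ncamera_model=functools.cache(camera_model)/' h.py
python3 - <<'E'
from m import *
I0=cv2.imread("pics/top0.png")[:,:,::-1]
e=edge(I0,np.arange(-.25,.25,.02));print("edge far",np.round(e*1000,1))
e=edge(I0,np.arange(-.25,.25,.02),-.125);print("edge near",np.round(e*1000,1))
I=capture("top");cv2.imwrite("pics/raw6.png",I[:,:,::-1])
for c in(.080,.090):
    c,r=arc(I,np.radians(np.arange(-50,61,5)),np.array([c,-.112]));print(c,r,"overhang",c[0]+.065-.125)
E
```

```text
edge far [123.4 124.6 123.4 124.2 124.6 124.2 117.  118.6 123.4 123.8 124.6 123.8
 125.  123.8 125.  123.8 125.  124.6 125.  125.4 125.  123.8 125.  123.8
 125. ]
edge near [-125.8 -127.  -126.2 -126.2 -125.4 -125.  -125.8 -125.  -125.4 -125.4
 -126.6 -126.2 -125.  -125.  -125.8 -125.8 -125.8 -125.4 -126.6 -125.4
 -125.  -125.  -125.4 -125.4 -125.4]
[ 0.08304087 -0.11086497] [0.8 0.1 0.7 0.8 0.6 0.  0.6 0.4 0.6 0.7 0.4 0.9 0.2 0.2 0.6 0.2 0.2 0.1
 0.  0.5 0.2 1.2 1.3] overhang 0.02304086970525654
[ 0.08305299 -0.11110246] [0.3 1.1 0.6 0.5 0.1 0.3 0.1 0.5 0.  0.8 0.4 0.9 0.1 0.7 0.3 0.2 0.1 0.1
 0.1 0.3 0.2 0.5 0.4] overhang 0.023052986795288916
```

The far edge measures x ≈ 124.2 mm, so the overhang is now about 24 mm. I need about 16 mm more.

Call:
jog_arm(
  rows=[
    {"dx":4,"dy":0,"dz":0,"rx":0,"ry":0,"rz":0,"jaw":64},
    {"dx":4,"dy":0,"dz":0,"rx":0,"ry":0,"rz":0,"jaw":64},
    {"dx":3,"dy":0,"dz":0,"rx":0,"ry":0,"rz":0,"jaw":64},
    {"dx":2,"dy":0,"dz":0,"rx":0,"ry":0,"rz":0,"jaw":64},
    {"dx":0,"dy":0,"dz":0,"rx":0,"ry":0,"rz":0,"jaw":64},
  ],
)

```text
time: 15.38
eef_pos: [0.5435, -0.1625, 0.1588]
eef_rot: [0.995, -0.097, -0.001, -0.002]
force: [-0.6, -0.0, 0.4]
gripper_width: 0.64
```

```bash
cat > n.py <<'E'
from m import *
go((.0341,-.112),.063,sa)
I=capture("top");cv2.imwrite("pics/raw7.png",I[:,:,::-1])
c,r=arc(I,np.radians(np.arange(-50,61,5)),np.array([.095,-.112]));print(c,r.max(),"overhang",c[0]+.065-.1242)
E
python3 n.py
```

```text
t 15.38 pos [ 0.5435 -0.1625  0.1588] stand [ 0.0314 -0.1122] tip 0.0618 psi -0.194 w 0.64 F [-0.6 -0.   0.4]
shift mm [ 2.7 -0.2 -1.2] rz 0.001 tilt [-0.002  0.004 -1.   ]
[ 0.09667693 -0.11077709] 0.9 overhang 0.037476933831659204
```

Call:
jog_arm(
  rows=[
    {"dx":2.5,"dy":0,"dz":0,"rx":0,"ry":0,"rz":0,"jaw":64},
    {"dx":0,"dy":0,"dz":0,"rx":0,"ry":0,"rz":0,"jaw":64},
  ],
)

```text
time: 15.68
eef_pos: [0.546, -0.1629, 0.1589]
eef_rot: [0.995, -0.097, -0.001, -0.002]
force: [-0.7, 0.2, 0.7]
gripper_width: 0.642
```

```bash
python3 n.py
```

```text
t 15.68 pos [ 0.546  -0.1629  0.1589] stand [ 0.0339 -0.1122] tip 0.0619 psi -0.194 w 0.64 F [-0.7  0.2  0.7]
shift mm [ 0.2 -0.2 -1.1] rz 0.001 tilt [-0.002  0.004 -1.   ]
[ 0.0991779  -0.11079589] 1.0 overhang 0.039977896946774366
```

The overhang is 40.0 mm. I back off, lift, and move away for a final look.

Call:
jog_arm(
  rows=[
    {"dx":-6,"dy":0,"dz":0,"rx":0,"ry":0,"rz":0,"jaw":64},
    {"dx":-12,"dy":0,"dz":0,"rx":0,"ry":0,"rz":0,"jaw":64},
    {"dx":-15,"dy":0,"dz":0,"rx":0,"ry":0,"rz":0,"jaw":64},
    {"dx":0,"dy":0,"dz":-30,"rx":0,"ry":0,"rz":0,"jaw":64},
    {"dx":0,"dy":0,"dz":-35,"rx":0,"ry":0,"rz":0,"jaw":64},
    {"dx":0,"dy":0,"dz":-35,"rx":0,"ry":0,"rz":0,"jaw":64},
    {"dx":-35,"dy":0,"dz":0,"rx":0,"ry":0,"rz":0,"jaw":64},
    {"dx":-35,"dy":0,"dz":0,"rx":0,"ry":0,"rz":0,"jaw":64},
    {"dx":-35,"dy":0,"dz":0,"rx":0,"ry":0,"rz":0,"jaw":64},
    {"dx":-35,"dy":0,"dz":0,"rx":0,"ry":0,"rz":0,"jaw":64},
    {"dx":-35,"dy":0,"dz":0,"rx":0,"ry":0,"rz":0,"jaw":64},
    {"dx":0,"dy":0,"dz":0,"rx":0,"ry":0,"rz":0,"jaw":64},
  ],
)

```text
time: 17.23
eef_pos: [0.3282, -0.1198, 0.2613]
eef_rot: [0.995, -0.097, -0.0, -0.002]
force: [0.1, 0.3, 0.1]
gripper_width: 0.64
```

```bash
sed -i 's/raw7/raw8/' n.py; python3 n.py; python3 -c "
import cv2
a=cv2.resize(cv2.imread('pics/raw8.png')[165:345,215:475],None,fx=3,fy=3,interpolation=cv2.INTER_CUBIC);cv2.imwrite('pics/c8.png',a)"
```

```text
t 17.23 pos [ 0.3282 -0.1198  0.2613] stand [-0.1881 -0.112 ] tip 0.1643 psi -0.194 w 0.64 F [0.1 0.3 0.1]
shift mm [222.3   0.4 101.1] rz 0.0 tilt [-0.     0.004 -1.   ]
[ 0.09912653 -0.11086877] 0.9 overhang 0.03992653395864215
```

View pics/c8.png

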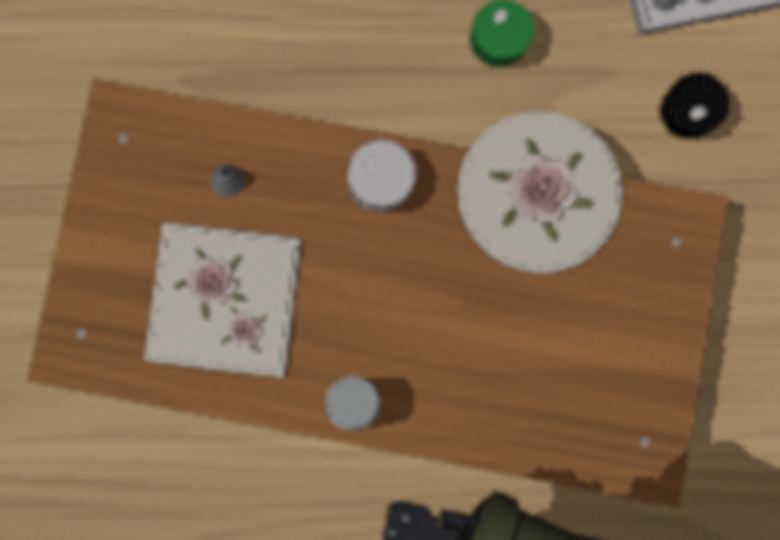

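The panel at crop (540,191) overhangs the far edge. The tub is upright at (382,175), clear of it. The jar, nozzle and square panel have not moved.

```bash
python3 -c "
from bench import *
print(finish_job())"
```

```text
the job is handed in; nothing more can be done
None
```

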